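Set the torque tester for the blue wrench

ROBOT

A 6-joint arm with a two-finger parallel gripper is mounted at the origin on the work surface. World frame = base frame: x ahead of the robot, y to its left, z up, the work surface at z = 0. Lengths are in m, angles in degrees, forces in N, time in s.
With the tool pointing down it reaches from about 0.325 to 0.775 m from the base axis. Payload 5.5 kg.
Tool frame: the origin (TCP) lies at the very end of the fingers, on their centre line; the grasp point (between the pads) lies 19 mm behind it; z points along the fingers, y is the line along which they close (so a half turn about z gives the same grasp; the last joint's range is limited). The gripper opens to 85 mm and grips with 20 to 120 N. Pads are 22 mm wide; open, the fingers measure 114 mm over their backs; the gripper's body (76 mm by 85 mm) begins 54 mm behind the grasp point. The pads swing forward as they close: fully open they stand 13 mm farther back than shut.
Start: joints at [70.892, 5.22, 70.514, -0, 104.267, -3.249], TCP at [0.164, 0.577, 0.231] pointing down, gripper open.
Joint ranges: [-164.24, 164.24], [-49.07, 125.15], [9.68, 141.18], [-86.29, 266.29], [3.28, 154.24], [-151.56, 151.56]. Speed limits (degrees/s): [147.25, 147.25, 172.46, 180, 180, 180].

INTERFACE

Orientations are given as [roll, pitch, yaw] about the fixed x, y, z axes, in that order (R = Rz(yaw) Ry(pitch) Rx(roll)).
In Python, from cell import ctrl, read_camera, job gives the robot as it stands.
- The arm moves only by the tool play_rows, never from a script. Its argument "moves" is a list of rows, each a list of 2 entries, a list of its own where there are three numbers: the shift along the world's x, y, z in mm, then the turn, a rotation vector about the world's x, y, z in rad. In form: [[[dx, dy, dz], [wx, wy, wz]], ...]. A call has 1 to 20 rows; each row is the pose to reach, as a shift and turn from the pose commanded when the call began; what a row does not reach only later rows make up. A row lasts 1/10 s, in which the tool goes at most 50 mm and 8.59 degrees, less where a joint would pass 70% of its speed; a pose out of reach is approached as far as the arm can. A call with a gripper value outside its range is refused whole. "hand" is the gripper's target within -1 to 1 (fully open at 1, half-way at 0, shut at -1), set as the call begins (left out, the last holds). The fingers move at their own pace and stop on an object; "grip_force" is the grip in N (left out, the last holds). Time passes only in rows, so rows that repeat a pose let the fingers close. It gives the time, the measured TCP pose, the force, the opening and the grip force at its end, in the units of the state.
- ctrl.read_state(): the state, without advancing time (a new reading comes with each control period).
- read_camera(name): name is "scene" or "top" or "wrist"; returns a dict with "color" (480x640x3 uint8, blue, green, red), "fovy" (degrees; the focal length in pixels is half the picture's height over the tangent of half this angle, whatever the lens; pixels are square), "cx", "cy" (the principal point, pixels), "position" and "orientation" of the camera in the world. Camera axes: x right, y down, z forward; pixel columns grow to the right and rows downward; lengths in m; the calibration is good to about 2 mm. A picture is of the moment at which its call begins. There is no depth.
- job.job_done(): hands the job in; it is judged then, once.
The state is a dict: "clock": time; "qpos": joint angles; "dq": joint speeds; "tau": joint torques, N m; "ee_pos": TCP position; "eef_rot": TCP orientation; "contact_force": force on the tool from outside, world axes, zero at the start; "wrist_torque": the same for the moment, N m; "finger_gap": opening from 0.0 (shut) to 1.0 (fully open); "grip_force": force on a finger pad.
Only numpy, scipy, OpenCV 4.12 (cv2) and the standard library are available. Lean on these libraries where they do the work, as an engineer would, in place of code of your own. Each camera call takes 0.05 s, during which the arm holds its last target. There are 200 camera calls.

TASK

Set up the torque tester for the blue wrench: turn the blue lever knob until its lever points at the white mark on its own dial, without touching the chrome and black knobs beside it. Then push the red-ended mode rod in from fully out to its middle click and leave it there. Leave the bolt, the caddy and the drive adapter where they are.

Things in the scene. Friction and masses are not known exactly. Their poses are not given: they have to be found in the camera images.
- tester: Torque tester fixed to the table: grey box with white deck, 200 (x) x 380 (y) x 70 mm high. Origin: centre of underside; its front is its -x side, towards the robot. Three knobs in a row on the deck at x = -30, y = +125, +37, -51 mm, colours in any order. Rod guide: aluminium block 75 x 36 x 38 mm (brass roller on top, 50) at x = +20, y = -145 mm. Behind the knobs a drive socket 26 mm high (x = +70, y = +120) and a flat display.
- unit_blue: Blue knob on its dial, a dark disc of radius 41 mm, 4 mm thick, on the deck. Origin: centre of the disc's underside, on the knob's upright axis, 70 mm above the table; axes as the tester's. Knob: hub of radius 12 mm, one level lever arm reaching 34 mm from the axis, 9 mm wide, 12 to 30 mm above this origin. The arm can be pushed at its side; friction (0.06 N m) holds it where left.
- lever_blue (a joint): Angle of the blue lever, rad. 0: it points along the dial's own -x (to the front). Positive: turned anticlockwise seen from above, towards the dial's -y. Stops at -0.9 and +1.3; starts between -0.8 and -0.35. The white mark lies at +0.7.
- tip_blue (a point): End of the blue lever arm, 34 mm from the knob's axis, half-way up the arm (21 mm above the deck).
- mark_blue (a point): The white mark on the blue knob's dial: a radial dash 6.5 x 5 mm, its centre 37.5 mm from the axis, on the disc's top.
- unit_chrome: The chrome knob with its dial, same shape, size and origin as the blue one; not to be touched.
- unit_black: The black knob with its dial, same shape, size and origin as the blue one; not to be touched. Knobs stand 88 mm apart, axis to axis.
- tip_chrome (a point): End of the chrome lever arm, 34 mm from its axis, half-way up the arm.
- tip_black (a point): End of the black lever arm, 34 mm from its axis, half-way up the arm.
- rod_body (a joint): Travel of the mode rod, m: 0 fully out (the start), 0.02 the middle click, 0.04 fully in. It slides level along the tester's x; pushing its red end along the tester's +x raises the value. Let go anywhere from 0.013 to 0.027 it snaps by itself into the middle click; past about 0.032 it snaps on to fully in. It takes about 5 N to push over a click.
- rod_end (a point): Centre of the front face of the rod's red end, a disc of radius 14 mm, 14 mm thick, on a 10 mm steel rod; axis level along the tester's x, 94 mm above the table, at the tester's y = -145 mm. Fully out, this face is 30 mm in front of the console's front edge. At the middle click 76 mm of bare rod is free behind the disc.
- caddy: Yellow polymer bolt caddy, open box 100 x 150 x 45 mm, loose on the table. Origin: centre of its underside.
- bolt: Steel pitch horn bolt standing on its head, 22 mm head, 65 mm high, loose. Origin: centre of its underside. Further right and back, outside the work area (x 0.25 to 0.31, y -0.50 to -0.57 m), a fixed stand 100 x 220 mm holds three upright wrenches, 315 mm high.
- adapter: Dark steel drive adapter, round, 32 mm wide, 42 mm high, standing loose on the table. Origin: centre of its underside.

How it is judged:
By the outcome, as a careful person would: the job done as asked, in the order asked, and still so for the second after the job is handed in, with the robot touching nothing.
It also fails if it takes over 50 s, if anything falls off the work surface, if the arm or the gripper's body presses on something with over 40 N, if the wrist force passes 120 N, or if a joint passes its speed limit or range.

## Working session

There is one attempt and no reset: what is moved stays moved. The work goes in short steps, Python scripts to look and compute and a tool call to move; the robot and the scene stay as the last step left them, time stands still between calls to the robot, and variables do not carry over. Pictures are saved under pics/ and viewed, at most 10 in all, crops included, and the job is handed in when it is done.

Besides the shell and the picture viewer there is one more tool, called after "Call:" in YAML: its name, and indented under it one key for each argument. play_rows: Moves the arm, as the interface text tells. Its arguments: {"type":"object","properties":{"moves":{"type":"array"},"hand":{"type":"number"},"grip_force":{"type":"number"}},"required":["moves"]}

```bash
ls; mkdir -p pics; cat > h.py <<'E'
import numpy as np, cv2
from cell import ctrl, read_camera, job
from scipy.spatial.transform import Rotation as R
def rot(o):
    o=np.array(o,float)
    if o.shape==(3,3): return o
    return R.from_euler('xyz',o,degrees=True).as_matrix() if o.size==3 else R.from_quat(o).as_matrix()
def ray(c,u,v):
    f=240/np.tan(np.radians(c['fovy'])/2)
    d=rot(c['orientation'])@np.array([(u-c['cx'])/f,(v-c['cy'])/f,1]); return np.array(c['position']),d
def onz(c,u,v,z):
    p,d=ray(c,u,v); return p+d*(z-p[2])/d[2]
def proj(c,P):
    f=240/np.tan(np.radians(c['fovy'])/2)
    q=rot(c['orientation']).T@(np.array(P)-np.array(c['position'])); return q[:2]/q[2]*f+[c['cx'],c['cy']]
E
python3 - <<'E'
from h import *
print(ctrl.read_state())
for n in ['top','scene']:
    c=read_camera(n); cv2.imwrite(f'pics/{n}0.png',c['color']); print(n,{k:c[k] for k in c if k!='color'})
E
```

```text
pics
{'clock': 0.0, 'qpos': array([ 7.08934101e+01,  5.26149076e+00,  7.05841717e+01,  1.98538890e-03,
        1.04265711e+02, -3.24876399e+00]), 'dq': array([-0.05418873, -0.00013839,  0.00223244,  0.12565391,  0.04754869,
        0.09764542]), 'tau': array([ 4.13122070e-04, -4.58725333e+01, -4.18032682e+01, -9.47289845e-05,
        1.14652421e-02,  2.46674745e-06]), 'ee_pos': array([0.16384746, 0.57689403, 0.23014518]), 'eef_rot': array([-1.79888914e+02, -8.23371272e-03,  1.64142654e+02]), 'contact_force': array([-0.08492041,  0.76853459,  1.36114968]), 'wrist_torque': array([ 0.02989744, -0.00932944,  0.01816331]), 'grip_force': 0.0, 'finger_gap': 0.9966712079150936}
top {'fovy': 54.62646836766683, 'cx': 317.3325305531609, 'cy': 241.503905373272, 'position': array([0.35067477, 0.01987403, 1.27103161]), 'orientation': array([-169.08215638,   -1.33220645,  -89.94246966])}
scene {'fovy': 42.33082751733682, 'cx': 323.786336225156, 'cy': 240.9958501154958, 'position': array([1.16180407, 0.558822  , 1.11236233]), 'orientation': array([-141.68118489,   -0.17140962,  132.90689011])}
```

View pics/top0.png

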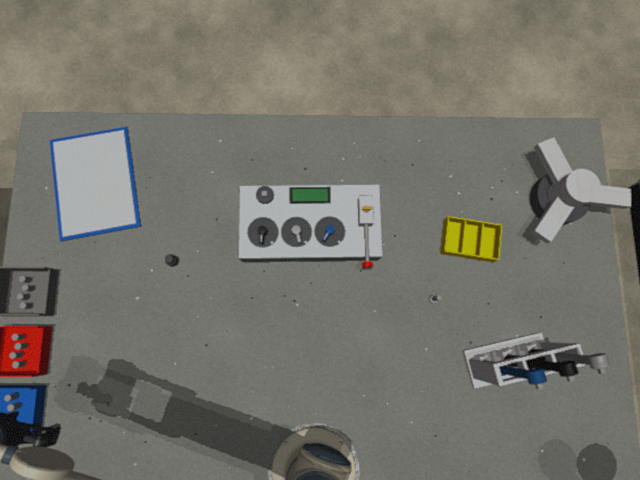

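View pics/scene0.png

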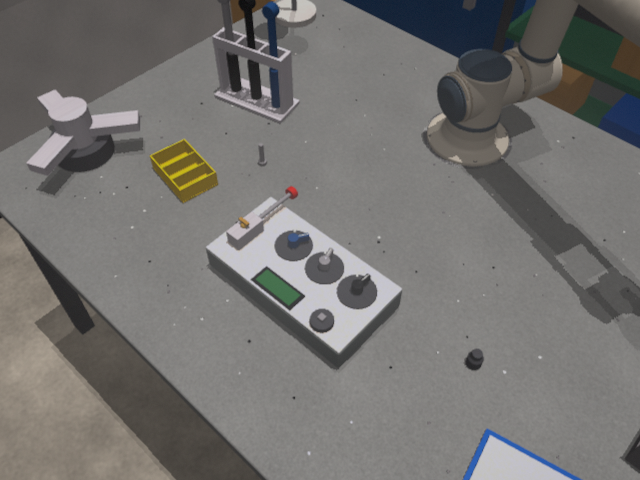

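The top view shows the tester deck at about (240–380, 185–260). The blue dial is at (329,232), its lever pointing down-left. The chrome dial is at (296,232), the black dial at (262,232) and the red rod end at (367,265).

```bash
cat > m.py <<'E'
from h import *
def masks(im):
    h=cv2.cvtColor(im,cv2.COLOR_BGR2HSV)
    return h
def comp(m,box=None):
    m=m.astype(np.uint8)
    if box: 
        k=np.zeros_like(m); x0,y0,x1,y1=box; k[y0:y1,x0:x1]=1; m=m*k
    n,l,s,ce=cv2.connectedComponentsWithStats(m); i=1+np.argmax(s[1:,4]); return l==i,s[i],ce[i]
E
python3 - <<'E'
from m import *
c=read_camera('top'); im=c['color']; h=masks(im)
deck,s,_=comp((h[...,2]>170)&(h[...,1]<40),(225,170,395,257))
ct=max(cv2.findContours(deck.astype(np.uint8),0,2)[0],key=cv2.contourArea)
r=cv2.minAreaRect(ct); P=np.array([onz(c,*p,.07)[:2] for p in cv2.boxPoints(r)]); print('deck',s,P.round(4).tolist(),P.mean(0))
print('edges',[(np.linalg.norm(P[i]-P[i-1]).round(4),np.degrees(np.arctan2(*(P[i]-P[i-1])[::-1])).round(2)) for i in range(4)])
for b in [(240,210,281,252),(281,210,313,252),(313,210,348,252)]:
    x0,y0,x1,y1=b; ds=(h[...,2]<150); m,s,ce=comp(ds,b); ct=max(cv2.findContours(m.astype(np.uint8),0,2)[0],key=cv2.contourArea)
    e=cv2.minEnclosingCircle(ct); print('dial',s,e,onz(c,*e[0],.074))
m,s,ce=comp((h[...,0]>105)&(h[...,0]<125)&(h[...,1]>120),(313,210,348,252)); ys,xs=np.nonzero(m); Q=np.array([onz(c,x,y,.1)[:2] for x,y in zip(xs,ys)]); print('blue',s,Q.mean(0),Q.min(0),Q.max(0))
m,s,ce=comp(((h[...,0]<8)|(h[...,0]>172))&(h[...,1]>120),(350,250,390,290)); print('red',s,ce,onz(c,*ce,.1))
E
```

```text
deck [ 239  185  143   72 6003] [[0.7329, 0.2044], [0.7401, -0.1781], [0.5456, -0.1751], [0.5402, 0.1963]] [0.63968397 0.01186774]
edges [(np.float64(0.1929), np.float64(2.43)), (np.float64(0.3826), np.float64(-88.93)), (np.float64(0.1945), np.float64(179.12)), (np.float64(0.3714), np.float64(90.84))]
dial [247 217  32  31 771] ((262.5292663574219, 231.84878540039062), 15.788509368896484) [0.60670618 0.13630878 0.074     ]
dial [281 216  31  31 732] ((296.0, 231.5), 15.66055965423584) [0.60817126 0.04845788 0.074     ]
dial [314 216  32  31 759] ((329.375, 231.25), 15.714842796325684) [ 0.60937384 -0.03946607  0.074     ]
blue [326 225   9  10  58] [ 0.60865894 -0.0388317 ] [ 0.59650187 -0.05015529] [ 0.6203145 -0.0294601]
red [362 261  11   7  66] [366.98484848 264.1969697 ] [ 0.51842122 -0.13380864  0.1       ]
```

Call:
play_rows:
  moves:
    - [[4, -6, 1], [0, 0, 0]]
    - [[13, -18, 4], [0, 0, -0.01]]
    - [[25, -36, 8], [0, 0, -0.02]]
    - [[46, -67, 12], [0, 0, -0.03]]
    - [[72, -103, 16], [0, 0, -0.05]]
    - [[97, -140, 20], [0, 0, -0.07]]
    - [[124, -179, 24], [0, 0, -0.09]]
    - [[152, -219, 28], [0, 0, -0.11]]
    - [[179, -258, 32], [0, 0, -0.13]]
    - [[206, -297, 36], [0, 0, -0.15]]
    - [[234, -337, 40], [0, 0, -0.17]]
    - [[261, -376, 44], [0, 0, -0.19]]
    - [[288, -416, 48], [0, 0, -0.21]]
    - [[316, -455, 52], [0, 0, -0.23]]
    - [[341, -492, 56], [0, 0, -0.25]]
    - [[364, -525, 60], [0, 0, -0.27]]
    - [[385, -555, 64], [0, 0, -0.28]]
    - [[402, -580, 67], [0, 0, -0.29]]
    - [[415, -598, 69], [0, 0, -0.3]]
    - [[421, -607, 69], [0, 0, -0.3]]
  hand: -0.4

```text
clock: 2.15
ee_pos: [0.5851, -0.0325, 0.3004]
eef_rot: [-180.0, 0.0, 146.8]
contact_force: [-0.8, -0.4, -0.5]
finger_gap: 0.301
grip_force: 0.0
```

```bash
python3 - <<'E'
from h import *
c=read_camera('wrist'); cv2.imwrite('pics/w1.png',c['color']); s=ctrl.read_state(); print(s['clock'],s['ee_pos'],s['eef_rot'],s['finger_gap'],s['qpos'])
print(c['position'],c['orientation'],c['fovy'])
for p in [(.6094,-.0395,.074),(.6082,.0485,.074),(.511,-.135,.094)]: print(proj(c,p))
E
```

```text
2.2 [ 0.58542424 -0.03281488  0.29994751] [-1.79947584e+02  1.45454119e-02  1.46769354e+02] 0.30053346877326 [-6.50144462e+00  4.58377231e+00  6.41735470e+01 -5.72505586e-02
  1.11253255e+02 -6.32915402e+01]
[0.51481998 0.01429954 0.44256313] [ 1.61082616e+02 -1.87942887e-02  5.67818615e+01] 69.05470051393937
[325.13131849 222.80613727]
[394.5717042  177.99988272]
[194.21315519 200.08207243]
```

View pics/w1.png

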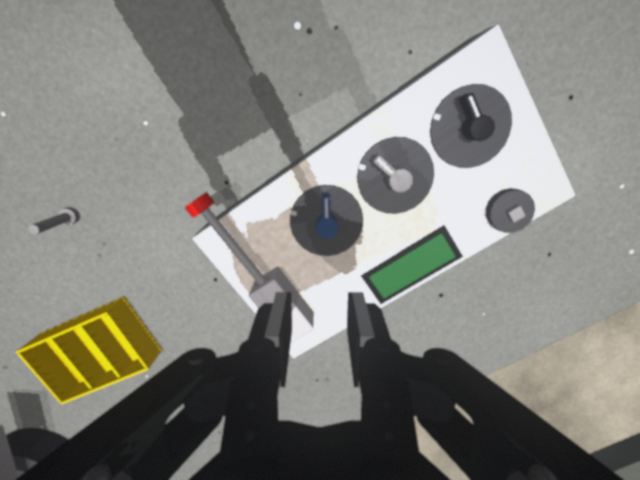

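The wrist view shows the blue hub near (327,228), its lever tip near (327,197) and its white mark near (293,212). The chrome lever points to (378,158) and the red end is at (200,204).

```bash
cat > w.py <<'E'
from m import *
def look(name,cen=None,dark=110):
    c=read_camera('wrist'); im=c['color']; cv2.imwrite(f'pics/{name}.png',im); h=masks(im)
    B=(h[...,0]>100)&(h[...,0]<130)&(h[...,1]>90)
    m,s,ce=comp(B); ys,xs=np.nonzero(m)
    Q=np.array([onz(c,x,y,.1)[:2] for x,y in zip(xs,ys)])
    return c,h,m,s,Q
E
python3 - <<'E'
from w import *
c,h,m,s,Q=look('w2'); print('blue',s)
# dial circle: dark region around blue dial -> map contour to z=.074 and fit circle
res=[]
for u,v in [(327,220),(396,175),(471,125)]:
    d=(h[...,2]<100); k=np.zeros_like(d,np.uint8); cv2.circle(k,(u,v),46,1,-1)
    mm,st,_=comp((d|m)&(k>0)); mm=cv2.morphologyEx(mm.astype(np.uint8),cv2.MORPH_CLOSE,np.ones((9,9)))
    ct=max(cv2.findContours(mm,0,2)[0],key=cv2.contourArea)[:,0]; P=np.array([onz(c,*p,.074)[:2] for p in ct],np.float32)
    ce,r=cv2.minEnclosingCircle(P); e=cv2.fitEllipse(P*1000); print(ce,r,e); res.append(np.array(e[0])/1000)
a=res[0]; print('yaw',np.degrees(np.arctan2(-(res[2]-a)[0],(res[2]-a)[1])))
# lever
D=Q-a; r=np.linalg.norm(D,axis=1); t=D[r>17]; print(len(t),r.max(),'world dir deg',np.degrees(np.arctan2(*t.mean(0)[::-1]))-180)
print('blue centroid of r<12',D[r<13].mean(0))
# mark
W=(h[...,2]>150)&(h[...,1]<60); x0,y0=int(proj(c,[*a,.074])[0]),int(proj(c,[*a,.074])[1])
for y,x in zip(*np.nonzero(W)):
    p=onz(c,x,y,.074)[:2]-a; rr=np.hypot(*p)
    if .033<rr<.0395: print('mark',x,y,h[y,x,2],(rr*1000).round(1),(np.degrees(np.arctan2(p[1],p[0]))%360-180).round(1))
mr,sr,cr=comp(((h[...,0]<8)|(h[...,0]>172))&(h[...,1]>120)); print('red',sr,onz(c,*cr,.1))
ys,xs=np.nonzero(mr); q=np.array([onz(c,x,y,.1) for x,y in zip(xs,ys)]); print(q.min(0),q.max(0))
E
```

```text
blue [316 200  22  38 398]
(0.6085039377212524, -0.0377311110496521) 0.03998851776123047 ((608.9742431640625, -38.031497955322266), (76.25859832763672, 78.10578155517578), 104.70733642578125)
(0.6106510758399963, 0.04715610668063164) 0.036724753677845 ((612.8778076171875, 44.62111282348633), (58.97365951538086, 65.77421569824219), 120.94202423095703)
(0.5982117652893066, 0.14392489194869995) 0.02810267172753811 ((601.1448974609375, 141.81988525390625), (34.58963394165039, 56.98970031738281), 91.89725494384766)
yaw 2.4926437110614654
0 0.03028734940697286 world dir deg nan
blue centroid of r<12 [-0.00253139  0.00151966]
red [186 193  27  24 350] [ 0.51748985 -0.13167273  0.1       ]
[ 0.51093781 -0.14545752  0.1       ] [ 0.52424876 -0.1174449   0.1       ]<stdin>:12: RuntimeWarning: Mean of empty slice.
  ret = um.true_divide(
```

```bash
cat > ang.py <<'E'
from w import *
def angles(name,a=np.array([.6092,-.0385])):
    c,h,m,s,Q=look(name)
    D=Q-a; r=np.linalg.norm(D,axis=1); t=D[r>.015]; pc=np.linalg.svd(D-D.mean(0))[2][0]
    hub=D[r<.012].mean(0) if (r<.012).any() else None
    print('tip dir from centre',np.degrees(np.arctan2(*t.mean(0)[::-1]))%360-180,'PCA',np.degrees(np.arctan2(pc[1],pc[0]))%180,'rmax',r.max(),'n',len(t),'hub',hub)
    P=[]
    for y in range(480):
        for x in range(640):
            if h[y,x,2]<115 or h[y,x,1]>70: continue
            p=onz(c,x,y,.074)[:2]-a; rr=np.hypot(*p)
            if .032<rr<.0385: P.append([h[y,x,2],rr*1000,np.degrees(np.arctan2(p[1],p[0]))%360-180])
    P=np.array(P); print('mark',P.round(1).tolist() if len(P)<25 else (len(P),P.mean(0),P.min(0),P.max(0)))
    return c
if __name__=='__main__':
    import sys; angles(sys.argv[1])
E
python3 ang.py w3
```

```text
tip dir from centre -26.516824400890016 PCA 154.12482849015075 rmax 0.022929583375755742 n 13 hub [-0.00093064  0.00095807]
mark [[127.0, 38.2, 37.3], [119.0, 37.2, 36.8], [142.0, 37.9, 39.0], [138.0, 36.8, 38.4], [131.0, 35.8, 37.9], [142.0, 37.6, 40.6], [142.0, 36.5, 40.1], [135.0, 35.5, 39.6], [116.0, 34.4, 39.1], [131.0, 38.3, 42.7], [133.0, 37.3, 42.3], [135.0, 36.2, 41.8], [128.0, 35.2, 41.4], [115.0, 36.0, 43.6]]
```

```bash
python3 - <<'E'
import cv2
i=cv2.imread('pics/w3.png')[170:270,265:395]; cv2.imwrite('pics/w3c.png',cv2.resize(i,None,fx=6,fy=6,interpolation=cv2.INTER_CUBIC))
E
```

```text
(no output)
```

View pics/w3c.png

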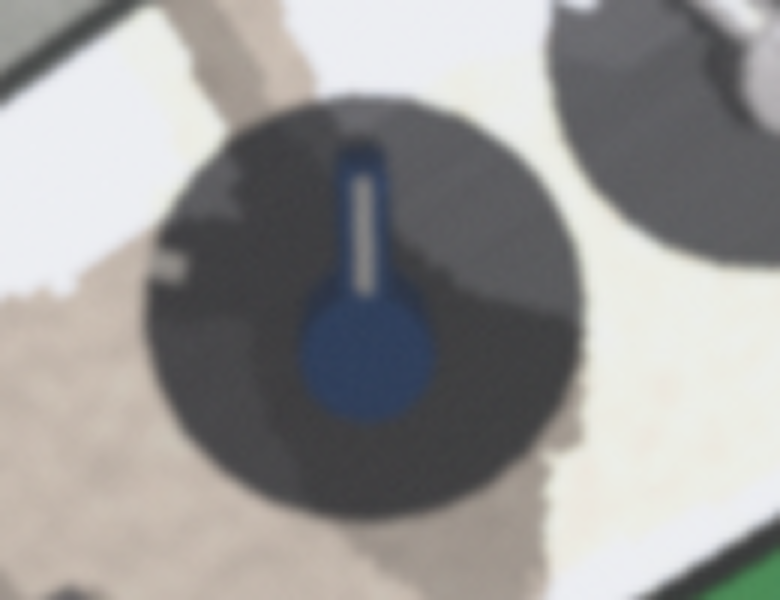

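The crop shows the blue lever with a white line from (325.5,219.2) to (325.3,200) in full-picture pixels, so it is almost in line with the tool's present yaw. The mark is at (293,214).

```bash
python3 - <<'E'
from h import *
c=read_camera('wrist'); s=ctrl.read_state()
A=onz(c,325.5,219.2,.1)[:2];B=onz(c,325.3,200,.1)[:2];a=np.array([.6092,-.0385])
d=(B-A)/np.linalg.norm(B-A); print(A,B,np.linalg.norm(B-A),np.linalg.norm(B-a),'ang',np.degrees(np.arctan2(d[1],d[0]))-180,'axis offset from line',np.cross(d,a-A))
x=a+d*np.dot(A-a,d); print('axis proj onto line',A+d*np.dot(a-A,d),'grasp r=.027',A+d*(np.dot(a-A,d)+.027), s['ee_pos'],s['eef_rot'])
E
```

```text
[ 0.59893228 -0.03080343] [ 0.58206629 -0.0201952 ] 0.019924762541916396 0.03273077912118332 ang -32.168736800170905 axis offset from line 0.001048342509875776
axis proj onto line [ 0.60975815 -0.0376126 ] grasp r=.027 [ 0.58690309 -0.0232374 ] [ 0.5843937  -0.02952125  0.30040088] [ 1.79990232e+02 -2.48552797e-02  1.46959013e+02]<stdin>:4: DeprecationWarning: Arrays of 2-dimensional vectors are deprecated. Use arrays of 3-dimensional vectors instead. (deprecated in NumPy 2.0)
```

Call:
play_rows:
  moves:
    - [[1, 3, -10], [0, 0, 0]]
    - [[2, 6, -35], [0, 0, 0.01]]
    - [[2, 6.5, -65], [0, 0, 0.01]]
    - [[2, 6.5, -95], [0, 0, 0.01]]
    - [[2, 6.5, -125], [0, 0, 0.01]]
    - [[2, 6.5, -150], [0, 0, 0.01]]
    - [[2, 6.5, -170], [0, 0, 0.01]]
    - [[2, 6.5, -182], [0, 0, 0.01]]
    - [[2, 6.5, -192], [0, 0, 0.01]]
    - [[2, 6.5, -202], [0, 0, 0.01]]
    - [[2, 6.5, -209], [0, 0, 0.01]]
    - [[2, 6.5, -213], [0, 0, 0.01]]
    - [[2, 6.5, -213], [0, 0, 0.01]]
    - [[2, 6.5, -213], [0, 0, 0.01]]

```text
clock: 3.75
ee_pos: [0.5873, -0.0234, 0.0878]
eef_rot: [180.0, 0.0, 147.5]
contact_force: [0.6, 0.3, -0.1]
finger_gap: 0.3
grip_force: 0.0
```

```bash
python3 - <<'E'
from h import *
c=read_camera('wrist'); cv2.imwrite('pics/w4.png',c['color']); s=ctrl.read_state(); print(s['ee_pos'],s['eef_rot'],s['contact_force'])
E
```

```text
[ 0.58732824 -0.02342494  0.08797767] [1.79971872e+02 5.42813566e-02 1.47519844e+02] [-0.84938561 -0.46465251  0.1446861 ]
```

View pics/w4.png

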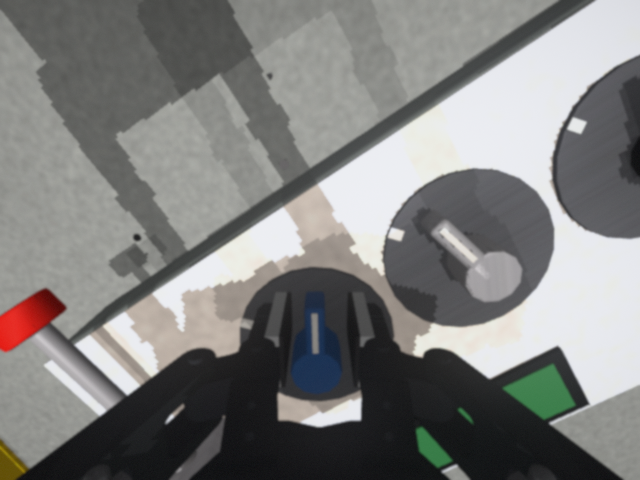

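The view shows the fingers at columns 288 and 352 on either side of the blue lever at (315,330). The chrome knob, at (470,250), is well clear.

Call:
play_rows:
  moves:
    - [[0, 0, 0], [0, 0, 0]]
    - [[0, 0, 0], [0, 0, 0]]
    - [[0, 0, 0], [0, 0, 0]]
    - [[0, 0, 0], [0, 0, 0]]
    - [[0, 0, 0], [0, 0, 0]]
    - [[0, 0, 0], [0, 0, 0]]
  hand: -1
  grip_force: 20

```text
clock: 4.4
ee_pos: [0.5867, -0.024, 0.0879]
eef_rot: [-179.9, 0.0, 147.5]
contact_force: [-4.3, -3.4, 3.2]
finger_gap: 0.095
grip_force: 19.7
```

```bash
python3 - <<'E'
from h import *
s=ctrl.read_state(); print(s['ee_pos'],s['eef_rot'],s['contact_force'])
v=np.array([-22.2,14.6])
for t in np.r_[np.arange(.05,1.25,.1),1.25,1.28]: 
    w=R.from_rotvec([0,0,t]).as_matrix()[:2,:2]@v-v; print(t.round(2),w.round(1))
E
```

```text
[ 0.58668609 -0.02401103  0.08791232] [-1.79935333e+02  1.69377459e-02  1.47486750e+02] [-4.27114788 -3.43982305  3.22395648]
0.05 [-0.7 -1.1]
0.15 [-1.9 -3.5]
0.25 [-2.9 -5.9]
0.35 [-3.7 -8.5]
0.45 [ -4.1 -11.1]
0.55 [ -4.4 -13.8]
0.65 [ -4.3 -16.4]
0.75 [ -4. -19.]
0.85 [ -3.4 -21.6]
0.95 [ -2.6 -24.2]
1.05 [ -1.5 -26.6]
1.15 [ -0.2 -28.9]
1.25 [  1.3 -31.1]
1.28 [  1.8 -31.7]
```

Call:
play_rows:
  moves:
    - [[-0.7, -1.1, 0], [0, 0, 0.05]]
    - [[-1.9, -3.5, 0], [0, 0, 0.15]]
    - [[-2.9, -5.9, 0], [0, 0, 0.25]]
    - [[-3.7, -8.5, 0], [0, 0, 0.35]]
    - [[-4.1, -11.1, 0], [0, 0, 0.45]]
    - [[-4.4, -13.8, 0], [0, 0, 0.55]]
    - [[-4.3, -16.4, 0], [0, 0, 0.65]]
    - [[-4.0, -19.0, 0], [0, 0, 0.75]]
    - [[-3.4, -21.6, 0], [0, 0, 0.85]]
    - [[-2.6, -24.2, 0], [0, 0, 0.95]]
    - [[-1.5, -26.6, 0], [0, 0, 1.05]]
    - [[-0.2, -28.9, 0], [0, 0, 1.15]]
    - [[1.3, -31.1, 0], [0, 0, 1.25]]
    - [[1.8, -31.7, 0], [0, 0, 1.28]]
    - [[1.8, -31.7, 0], [0, 0, 1.28]]
    - [[1.8, -31.7, 0], [0, 0, 1.28]]

```text
clock: 6.0
ee_pos: [0.5886, -0.0565, 0.088]
eef_rot: [-179.9, -0.1, -139.2]
contact_force: [-4.0, -5.2, 2.7]
finger_gap: 0.101
grip_force: 19.5
```

```bash
python3 - <<'E'
from h import *
s=ctrl.read_state(); print(s['ee_pos'],s['eef_rot'],s['contact_force'],s['wrist_torque'],s['finger_gap'],s['qpos'])
E
```

```text
[ 0.58858919 -0.05648154  0.08802172] [-1.79896230e+02 -8.96906512e-02 -1.39190698e+02] [-3.9819912  -5.16461325  2.69235797] [-0.9309155   0.68688186 -0.01992102] 0.10105681487596953 [-8.69950506e+00  4.96192646e+00  8.53236924e+01 -1.35593384e-01
  8.96937030e+01 -1.39508188e+02]
```

Call:
play_rows:
  moves:
    - [[0, 0, 0], [0, 0, 0]]
    - [[0, 0, 0], [0, 0, 0]]
    - [[0, 0, 0], [0, 0, 0]]
    - [[0, 0, 0], [0, 0, 0]]
    - [[0, 0, 5], [0, 0, 0]]
    - [[0, 0, 15], [0, 0, 0]]
    - [[0, 0, 35], [0, 0, 0]]
    - [[0, 0, 65], [0, 0, 0]]
    - [[0, 0, 95], [0, 0, 0]]
    - [[0, 0, 110], [0, 0, 0]]
    - [[0, 0, 110], [0, 0, 0]]
    - [[0, 0, 110], [0, 0, 0]]
  hand: -0.4

```text
clock: 7.2
ee_pos: [0.5887, -0.055, 0.1965]
eef_rot: [180.0, -0.0, -139.1]
contact_force: [0.5, 0.0, -0.2]
finger_gap: 0.301
grip_force: 0.0
```

```bash
python3 - <<'E'
from h import *
c=read_camera('wrist'); i=c['color'];cv2.imwrite('pics/w5.png',i); s=ctrl.read_state(); print(s['ee_pos'],s['eef_rot'],s['contact_force'])
p=proj(c,(.6095,-.038,.08)); print(p); x,y=max(0,int(p[0])-100),max(0,int(p[1])-75); print(x,y)
cv2.imwrite('pics/w5c.png',cv2.resize(i[y:y+150,x:x+200],None,fx=4,fy=4,interpolation=cv2.INTER_CUBIC))
E
```

```text
[ 0.58828959 -0.05492989  0.19547065] [ 1.79892577e+02 -9.06064545e-02 -1.39133165e+02] [-0.07272728  0.49707879 -0.51949973]
[316.65923034 263.14899626]
216 188
```

View pics/w5c.png

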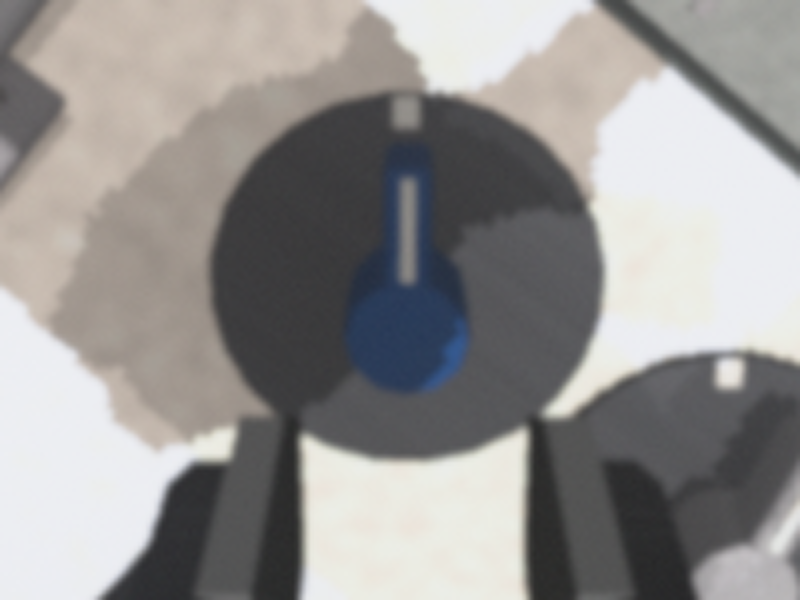

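The lever's white line at columns 407–408 points at the mark at (405,112), about 1° off. That is good enough, so the rod comes next.

Call:
play_rows:
  moves:
    - [[-5, -3, 0], [0, 0, -0.04]]
    - [[-17, -11, 0], [0, 0, -0.12]]
    - [[-36, -24, 0], [0, 0, -0.24]]
    - [[-60, -39, 0], [0, 0, -0.36]]
    - [[-84, -55, 0], [0, 0, -0.48]]
    - [[-103, -68, 0], [0, 0, -0.6]]
    - [[-114, -75, 0], [0, 0, -0.68]]
    - [[-119, -78, 0], [0, 0, -0.698]]
    - [[-119, -78, -10], [0, 0, -0.698]]
    - [[-119, -78, -30], [0, 0, -0.698]]
    - [[-119, -78, -55], [0, 0, -0.698]]
    - [[-119, -78, -80], [0, 0, -0.698]]
    - [[-119, -78, -100], [0, 0, -0.698]]
    - [[-119, -78, -112], [0, 0, -0.698]]
    - [[-119, -78, -117], [0, 0, -0.698]]
    - [[-119, -78, -117], [0, 0, -0.698]]
  hand: -1

```text
clock: 8.85
ee_pos: [0.4697, -0.1327, 0.0795]
eef_rot: [180.0, -0.1, -179.1]
contact_force: [-0.0, -1.5, 0.4]
finger_gap: 0.004
grip_force: 0.0
```

```bash
python3 - <<'E'
from h import *
c=read_camera('wrist'); cv2.imwrite('pics/w6.png',c['color']); s=ctrl.read_state(); print(s['ee_pos'],s['eef_rot'],s['contact_force'],proj(c,(.511,-.135,.094)),proj(c,(*s['ee_pos'][:2],.08)))
E
```

```text
[ 0.4700778  -0.13289115  0.08051068] [ 1.79999210e+02  1.37351808e-02 -1.79086429e+02] [-1.10245831 -0.47892714  0.24834791] [310.31547638 404.81045766] [316.285631   311.34173294]
```

View pics/w6.png

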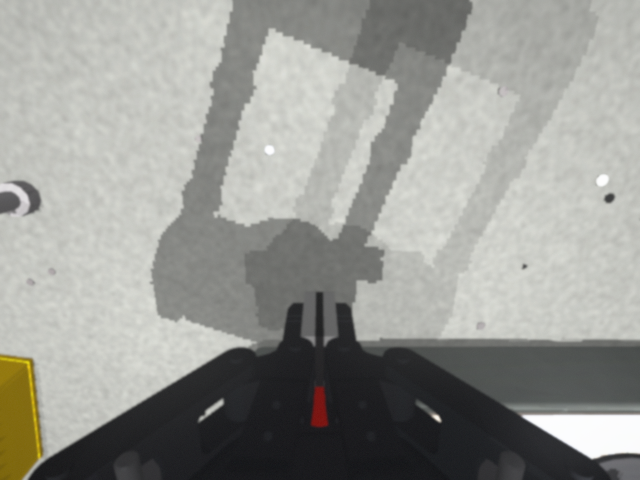

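The red end is seen through the finger gap at (319,405), so it is lined up with the fingers.

Call:
play_rows:
  moves:
    - [[6, 0, 0], [0, 0, 0]]
    - [[14, 0, 0], [0, 0, 0]]
    - [[20, 0, 0], [0, 0, 0]]
    - [[24, 0, 0], [0, 0, 0]]
    - [[26, 0, 0], [0, 0, 0]]
    - [[28, 0, 0], [0, 0, 0]]
    - [[28, 0, 0], [0, 0, 0]]

```text
clock: 9.6
ee_pos: [0.4978, -0.133, 0.0802]
eef_rot: [180.0, -0.0, -179.1]
contact_force: [0.7, -0.9, -0.1]
finger_gap: 0.005
grip_force: 0.0
```

Call:
play_rows:
  moves:
    - [[1, 0, 0], [0, 0, 0]]
    - [[2, 0, 0], [0, 0, 0]]
    - [[3, 0, 0], [0, 0, 0]]
    - [[4, 0, 0], [0, 0, 0]]
    - [[4, 0, 0], [0, 0, 0]]

```text
clock: 10.1
ee_pos: [0.5014, -0.133, 0.0802]
eef_rot: [180.0, -0.1, -179.1]
contact_force: [-4.6, 0.8, 1.5]
finger_gap: -0.001
grip_force: 2.1
```

Call:
play_rows:
  moves:
    - [[1, 0, 0], [0, 0, 0]]
    - [[2, 0, 0], [0, 0, 0]]
    - [[3, 0, 0], [0, 0, 0]]
    - [[4, 0, 0], [0, 0, 0]]
    - [[4, 0, 0], [0, 0, 0]]

```text
clock: 10.6
ee_pos: [0.5062, -0.1329, 0.0802]
eef_rot: [180.0, 0.0, -179.1]
contact_force: [-1.4, 1.2, 1.5]
finger_gap: 0.002
grip_force: 0.8
```

```bash
python3 - <<'E'
from h import *
from m import comp,masks
s=ctrl.read_state(); print(s['ee_pos'],s['contact_force'])
for n in ('top','scene'):
    c=read_camera(n); h=masks(c['color']); b=(350,240,390,290) if n=='top' else (270,170,310,210)
    m,st,ce=comp(((h[...,0]<8)|(h[...,0]>172))&(h[...,1]>120),b); print(n,st,ce,onz(c,*ce,.1))
E
```

```text
[ 0.50615636 -0.13293058  0.08024879] [-1.43678691  1.17519288  1.49940036]Traceback (most recent call last):
  File "<stdin>", line 6, in <module>
  File "m.py", line 9, in comp
    n,l,s,ce=cv2.connectedComponentsWithStats(m); i=1+np.argmax(s[1:,4]); return l==i,s[i],ce[i]
                                                      ~~~~~~~~~^^^^^^^^^
    return _wrapfunc(a, 'argmax', axis=axis, out=out, **kwds)
    return bound(*args, **kwds)
ValueError: attempt to get argmax of an empty sequence
```

Call:
play_rows:
  moves:
    - [[2, 0, 0], [0, 0, 0]]
    - [[4, 0, 0], [0, 0, 0]]
    - [[6, 0, 0], [0, 0, 0]]
    - [[8, 0, 0], [0, 0, 0]]
    - [[10, 0, 0], [0, 0, 0]]
    - [[12, 0, 0], [0, 0, 0]]
    - [[13, 0, 0], [0, 0, 0]]
    - [[13, 0, 0], [0, 0, 0]]

```text
clock: 11.45
ee_pos: [0.5189, -0.133, 0.0803]
eef_rot: [-180.0, 0.0, -179.1]
contact_force: [0.8, -0.4, -0.2]
finger_gap: -0.001
grip_force: 0.0
```

Call:
play_rows:
  moves:
    - [[-2, 0, 0], [0, 0, 0]]
    - [[-8, 0, 0], [0, 0, 0]]
    - [[-18, 0, 0], [0, 0, 0]]
    - [[-35, 0, 0], [0, 0, 0]]
    - [[-60, 0, 10], [0, 0, 0]]
    - [[-90, 0, 40], [0, 0, 0]]
    - [[-115, 20, 80], [0, 0, 0]]
    - [[-130, 50, 120], [0, 0, 0]]
    - [[-135, 80, 160], [0, 0, 0]]
    - [[-135, 100, 190], [0, 0, 0]]
    - [[-135, 110, 200], [0, 0, 0]]
    - [[-135, 110, 200], [0, 0, 0]]

```text
clock: 12.65
ee_pos: [0.3838, -0.0223, 0.2819]
eef_rot: [-180.0, 0.2, -179.0]
contact_force: [-0.4, -1.0, -0.4]
finger_gap: 0.003
grip_force: 0.0
```

```bash
python3 - <<'E'
from h import *
from m import comp,masks
s=ctrl.read_state(); print(s['ee_pos'],s['contact_force'])
for n in ('top','scene'):
    c=read_camera(n); cv2.imwrite(f'pics/{n}7.png',c['color']); h=masks(c['color']); b=(350,240,390,290) if n=='top' else (265,165,320,220)
    m=((h[...,0]<8)|(h[...,0]>172))&(h[...,1]>120); print(m.sum())
    try: m,st,ce=comp(m,b); print(n,st,ce,onz(c,*ce,.1))
    except ValueError: print(n,'none')
i=cv2.imread('pics/scene0.png');h=masks(i);m,st,ce=comp(((h[...,0]<8)|(h[...,0]>172))&(h[...,1]>120),(265,165,320,220)); print('before',st,ce,onz(c,*ce,.1))
c=read_camera('wrist');cv2.imwrite('pics/w7.png',c['color']); print([proj(c,p) for p in [(.6095,-.038,.1),(.511,-.135,.094),(.531,-.135,.094)]])
E
```

```text
[ 0.38379349 -0.02234852  0.28188334] [-0.43910628 -0.96471995 -0.3849803 ]
2303
top [362 254  11   6  58] [367.         256.74137931] [ 0.53765925 -0.13421852  0.1       ]
65
scene [281 191  10  11  65] [286.15384615 195.75384615] [ 0.53717638 -0.13109319  0.1       ]
before [287 186  10  11  61] [292.24590164 190.73770492] [ 0.51726535 -0.13188474  0.1       ]
[array([302.36602792, 401.74307195]), array([212.87887577, 323.96055373]), array([214.38043722, 339.73306491])]
```

The rod has moved 19–20 mm, so it is at the middle click. One last look to check everything.

View pics/w7.png

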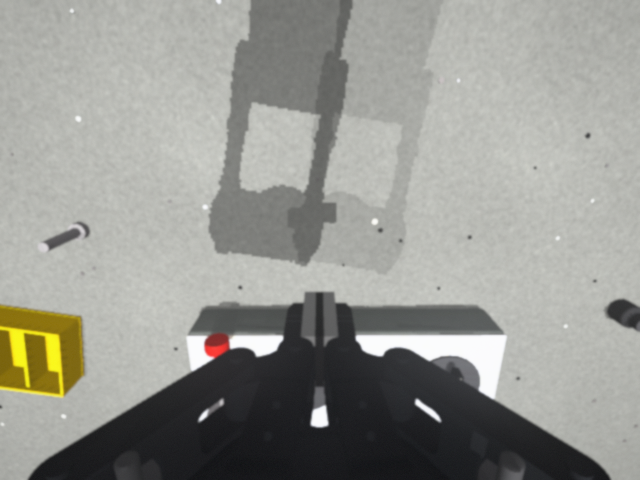

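View pics/scene7.png

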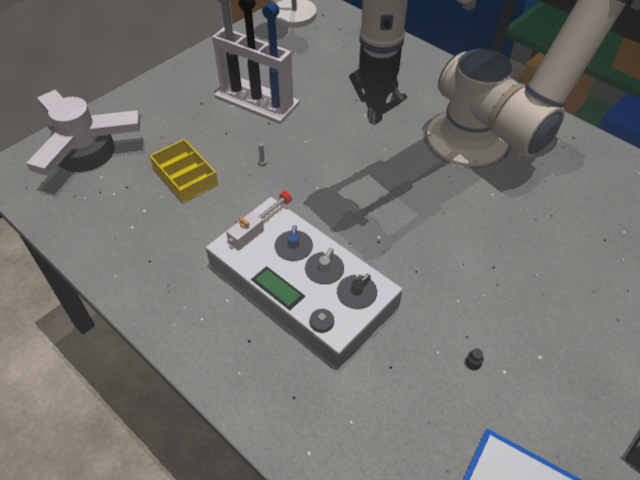

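The red end at (286,197) is pushed in and the blue lever at (293,233) is turned. The other knobs, caddy, bolt and adapter are where they were, and the arm is clear.

```bash
python3 -c "
from cell import job; print(job.job_done())"
```

```text
the job is handed in; nothing more can be done
None
```

The job is handed in: the blue lever points at its white mark (about 1° off in the wrist image), the mode rod moved about 20 mm to its middle click, and the final pictures show everything else where it was.

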